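Pin the hasp of the tool case

TASK

Fasten the hasp of the low wooden tool case: fold its steel strap fully down over the staple first, then thread the curved steel pin round through the staple's eye until the pin's stop wings are up against the staple, and leave the pin lying flat on the case. The straight pin is the wrong one; do not disturb it or the other things on the bench.

Things in the scene. Friction and masses are not known exactly. Their poses are not given: they have to be found in the camera images.
- eye (a point): Centre of the opening of the steel staple on the case, 10 mm above the case top. The staple is a loop of 6 mm bar upright in the point's y-z plane: legs 28 mm apart (centres), so the opening is 22 mm wide (y) and 20 mm high; its top is 26 mm above the case top. The hole's axis is the point's x. The shut strap lies flush in a channel of the case top round the staple's feet.
- hasp_strap (a joint): Angle of the steel strap (34 x 105 mm, 4 thick, slotted for the staple): 0 = shut, flush with the case top, pointing to the eye's +y; 1.57 = upright; 2.2 = leaning back. The hinge axis is parallel to the eye's x, 60 mm towards -y of the eye, 2 mm below the case top. Stiff, stays where left; about 0.6 N at the lip moves it. No catch.
- strap_lip (a point): Middle of the curled lip (6 mm thick) at the strap's free end, 102 mm from the hinge. The staple's outer edge lies 77 mm from the hinge, so the strap can be pressed down on its last 25 mm.
- pin_grip (a point): Centre of the curved pin's handle: upright wooden block 14 (x) x 28 (y) x 52 mm high; z up while it lies flat. An 8 mm steel bar runs level from its foot round an arc of radius 50 mm (centreline), centre 50 mm towards the point's -x, anticlockwise from above (first to +y) over 150 degrees to a plain tip. The pin may start right or left of the case.
- tool_case: Low wooden tool case screwed to the bench, 160 (x) x 220 (y) x 45 mm high, flat top of two doors; origin under its centre. The staple stands on its top 20 mm towards its +y; axes as eye.
- pin_seat (a point): Point on the curved pin's bar centreline at 80 degrees of arc, just beyond the stop wing: it lies in the staple's plane when the wings touch the staple. Axes as pin_grip.
- pin_lead (a point): Point on the curved pin's bar centreline at 125 degrees of arc, 25 degrees behind the tip. Axes as pin_grip.
- straight_grip (a point): Centre of the like wooden handle (14 x 28 x 52 mm) of the straight pin, the wrong one: its 8 mm bar runs 130 mm straight towards the point's -x. Leave it.
- foot_a: Turned wooden furniture foot, 50 mm wide, 86 mm high, standing at the right; origin under its centre. Leave it.
- foot_b: Turned wooden furniture foot, 50 mm wide, 84 mm high, standing at the right, behind the other foot; origin under its centre. Leave it.
- tape_roll: Roll of masking tape lying flat, 104 mm across, 24 mm high, at the right; origin under its centre. Leave it.
- offcut: Flat timber offcut 66 (x) x 90 (y) x 20 mm close to the near side of the case; origin under its centre. Leave it.
- curved_pin: The curved pin, about 0.16 kg; origin under the handle's centre, 26 mm below pin_grip, axes as there. At 74 degrees of arc a stop wing (30 mm across, 4 thick, 8 high) crosses the bar. Handle, bar and wing are flush underneath: bar centreline 4 mm above the underside.
There are look-alikes about, which are no part of the job. What is shaped like the curved_pin but pink is not meant.

How it is judged:
On the way, in this order (a step that is already met when the one before it is completed fails the run):
1. the strap is folded fully down over the staple (value of joint hasp_strap below 0.07 rad), for 0.2 s.
2. the leading part of the curved pin is in the staple's eye above the shut strap (value of joint hasp_strap below 0.07 rad and distance between pin_lead and eye below 0.012 m).
At the end, for the whole second after the job is handed in: The strap is shut (within 0.07 rad); the curved pin passes through the staple's eye with its seat point within 8 mm of the staple's plane (stop wings within about 8 mm of the staple) and inside the opening; the pin lies flat on the case (within 0.15 rad), released and at rest (value of joint hasp_strap below 0.07 rad and x of pin_seat in the frame of eye between -0.008 and 0.008 m and y of pin_seat in the frame of eye between -0.011 and 0.011 m and z of pin_seat in the frame of eye between -0.011 and 0.004 m and angle between pin_grip's own z axis and vertical below 0.15 rad and linear speed of curved_pin below 0.02 m/s); the robot touches nothing.
It fails at once if a bystander or the straight pin is moved more than 25 mm (distance of any of foot_a, foot_b, tape_roll, offcut, straight_grip from where it was at the start of the episode above 0.025 m).
It also fails if it takes over 56 s, if anything falls off the work surface, if the arm or the gripper's body presses on something with over 40 N, if the wrist force passes 120 N, or if a joint passes its speed limit or range.

ROBOT

A 7-joint arm with a two-finger parallel gripper is mounted at the origin on the work surface; the furniture and walls round the work are solid. World frame = base frame: x ahead of the robot, y to its left, z up, the work surface at z = 0. Lengths are in m, angles in rad, forces in N, time in s.
With the tool pointing down it reaches from about 0.425 to 0.95 m from the base axis. Payload 4.7 kg.
Tool frame: the origin (TCP) lies on the centre line of the jaws, within the pads' length; the fingertips stand robot.nose_length ahead of it and the grasp point (between the pads) lies 8 mm behind it (robot.nose_length is the distance from the TCP to the fingertips, in m); z points along the fingers, x is the direction in which the jaws open and shut, and the axes are right-handed (so a half turn about z gives the same grasp; the last joint's range is limited). The gripper opens to 85 mm and grips with 20 to 120 N. Pads are 22 mm wide; open, the fingers measure 114 mm over their backs; the gripper's body (76 mm by 85 mm) begins 54 mm behind the grasp point. The pads swing forward as they close: fully open they stand 13 mm farther back than shut.
Start: joints at [1.078, 0.469, -0.049, 1.532, 0.024, 1.141, -0.082], TCP at [0.302, -0.604, 0.242] pointing down, gripper open.
Joint ranges: [-2.59, 2.59], [-0.33, 1.99], [-1.39, 1.29], [0.1, 2.45], [-1.04, 4.18], [0.21, 1.99], [-2.66, 2.66]. Speed limits (rad/s): [2.57, 2.57, 3.14, 3.14, 3.14, 3.14, 3.14].

INTERFACE

Orientations are given as [roll, pitch, yaw] about the fixed x, y, z axes, in that order (R = Rz(yaw) Ry(pitch) Rx(roll)).
In Python, from plant import robot gives the robot as it stands. Calls block until the motion is done:
- robot.goto(position, orientation): joint-space move of the TCP to a pose.
- robot.move_straight(position, vel=0.15, attitude=None, contact_N=None): straight line of the TCP; attitude=None keeps the orientation; vel is the mean speed in m/s. With contact_N (N) it stops when the force on the tool has changed by that much, and returns True; else False.
- robot.move_joints(angles): joint-space move.
- robot.grip(opening, strength=None): opening from 0.0 (shut) to 1.0 (fully open); strength is the grip in N (None keeps the last); returns when the fingers have stopped.
- robot.sleep(seconds).
- robot.inverse_kinematics(position, orientation): joint angles nearest the present ones, or None.
- robot.sense(): the state.
- robot.grab_frame(name): name is "scene" or "top"; returns a dict with "image" (480x640x3 uint8, red, green, blue), "range_z" (480x640 float32, m along the optical axis (not along the pixel's ray), 0 where there is no reading), "fx", "fy", "cx", "cy" (pixels), "R" (3x3) and "t" (3): a world point X has camera coordinates R X + t. Camera axes: x right, y down, z forward; pixel columns grow to the right and rows downward; lengths in m; the calibration is good to about 2 mm. A picture is of the moment at which its call begins.
A pose or a line that the arm cannot do raises robot.IKError and nothing moves.
- robot.close_job(): hands the job in, once; it reports no verdict.
The state is a dict: "t": time; "joint_pos": joint angles; "joint_velocities": joint speeds; "effort": joint torques, N m; "tcp_pos": TCP position; "tcp_rot": TCP orientation; "wrist_force": force on the tool from outside, world axes, zero at the start; "torque": the same for the moment, N m; "opening": opening from 0.0 (shut) to 1.0 (fully open).
Only numpy, scipy, OpenCV 4.12 (cv2) and the standard library are available. Lean on these libraries where they do the work, as an engineer would, in place of code of your own. Each camera call takes 0.05 s, during which the arm holds its last target.

## Working session

There is one attempt and no reset: what is moved stays moved. The work goes in short steps, each a Python script; the robot and the scene stay as the last script left them, time stands still between calls to the robot, and variables do not carry over. Pictures are saved under pics/ and viewed, and the job is handed in when it is done.

```bash
ls; mkdir -p pics
python3 - <<'E'
from plant import robot
import cv2,numpy as np,pickle
s=robot.sense();print(s['t'],s['tcp_pos'],s['opening'],robot.nose_length)
d={}
for n in("scene","top"):
    f=robot.grab_frame(n);d[n]=f
    cv2.imwrite(f"pics/{n}0.png",f["image"][:,:,::-1])
    print(n,f['fx'],f['cx'],f['cy'],f['R'],f['t'])
pickle.dump(d,open('f0.pkl','wb'))
E
```

```text
pics
0.0 [ 0.30170619 -0.60318234  0.24124638] 1.0049997175319 0.011
scene 495.4936265672893 318.9252031195293 228.2672431855361 [[-0.79667897 -0.60439484 -0.00308142]
 [-0.43352769  0.57498914 -0.69385966]
 [ 0.42113698 -0.55144752 -0.72010366]] [0.31835268 0.29374755 1.02925461]
top 556.32718494712 321.0079009289442 233.21883721699865 [[-0.00915835 -0.9998106   0.01717234]
 [-0.99620738  0.00763665 -0.08667485]
 [ 0.08652729 -0.01790101 -0.99608864]] [-0.08815049  0.47225822  1.57206021]
```

View pics/scene0.png

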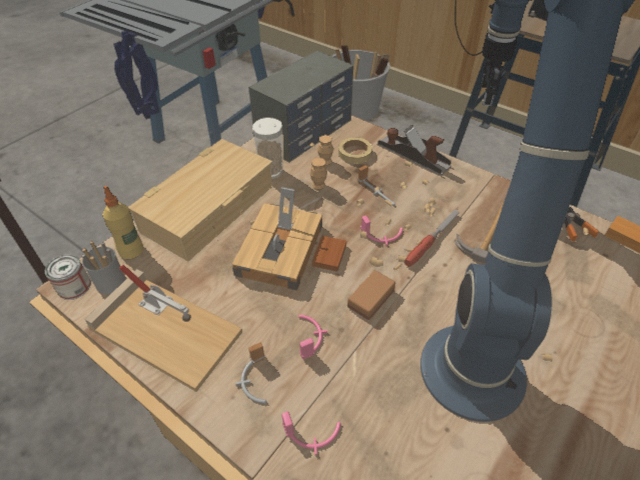

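View pics/top0.png

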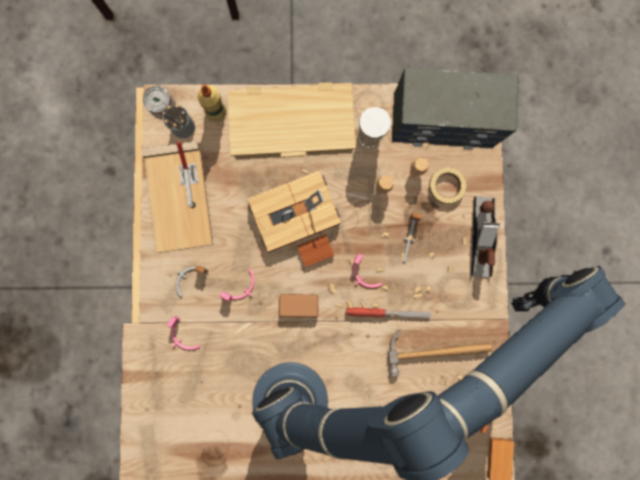

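The top view shows the case at about (295,210). The curved candidates are one steel arc with a wooden handle at (190,278) and three pink arcs at (240,288), (183,335) and (366,272). The straight steel pin is at (412,235). The steel one at (190,278) fits the description, and I'll confirm it in crops.

Run:
```python
import pickle,cv2,numpy as np
d=pickle.load(open('f0.pkl','rb'))
t=d['top']['image'][:,:,::-1]; s=d['scene']['image'][:,:,::-1]
def c(im,x,y,w,h,k): return cv2.resize(im[y:y+h,x:x+w],None,fx=k,fy=k,interpolation=cv2.INTER_CUBIC)
a=c(t,165,255,60,50,6); b=c(s,225,335,60,75,4)
o=np.zeros((300,600+0,3),np.uint8); o[:,:360]=a; o[:,360:]=b; 
cv2.imwrite('pics/pincrop.png',o)
a=c(t,240,160,110,110,5);cv2.imwrite('pics/casetop.png',a)
cv2.imwrite('pics/casescene.png',c(s,225,175,110,120,5))
```

```text
(no output)
```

View pics/pincrop.png

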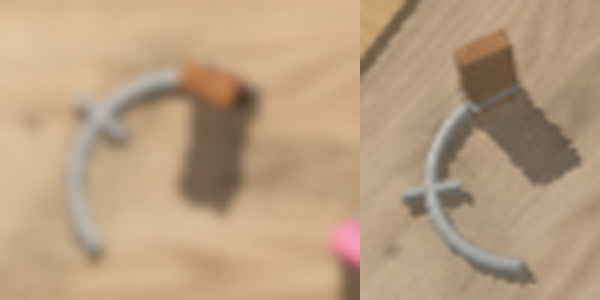

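View pics/casetop.png

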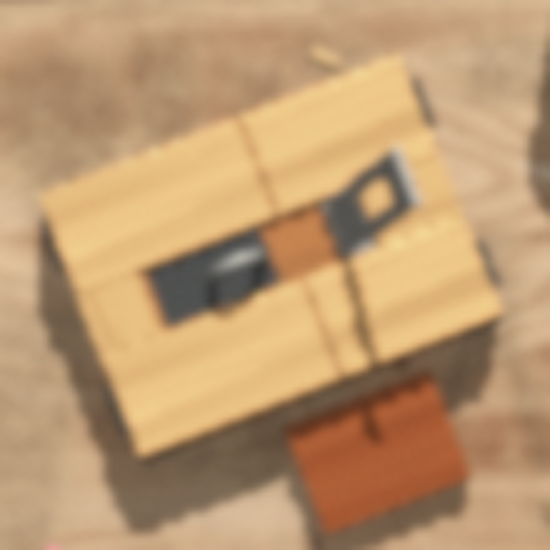

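View pics/casescene.png

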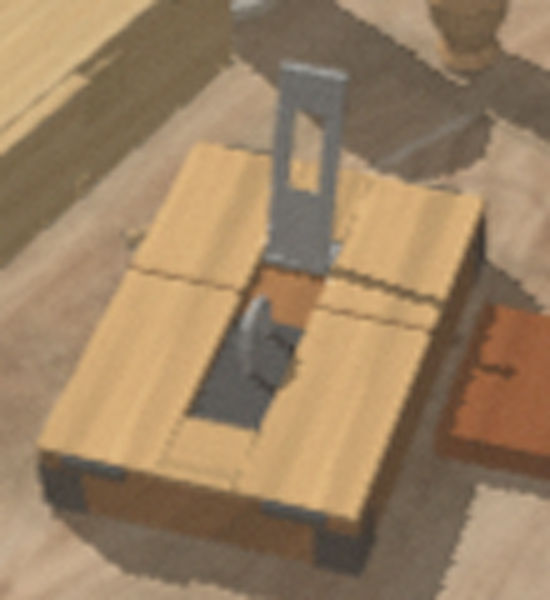

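The crop confirms it: steel arc with cross wing and a wooden handle, not pink. The strap stands roughly upright at the -y (right) end of the case, and the staple is in the slot. Next I'll measure all of them.

```bash
cat > h.py <<'E'
import numpy as np,cv2
def cloud(f):
    z=f['range_z'].astype(float); v,u=np.mgrid[0:480,0:640]
    P=np.stack([(u-f['cx'])/f['fx']*z,(v-f['cy'])/f['fy']*z,z],-1)
    return (P-f['t'])@f['R']
def ray(f,uv,h):
    uv=np.atleast_2d(np.asarray(uv,float)); 
    d=np.c_[(uv[:,0]-f['cx'])/f['fx'],(uv[:,1]-f['cy'])/f['fy'],np.ones(len(uv))]@f['R']
    c=-f['R'].T@f['t']; return c+d*((h-c[2])/d[:,2])[:,None]
def proj(f,X):
    p=np.atleast_2d(X)@f['R'].T+f['t']; return np.c_[p[:,0]/p[:,2]*f['fx']+f['cx'],p[:,1]/p[:,2]*f['fy']+f['cy']]
def fitc(P):
    A=np.c_[2*P[:,:2],np.ones(len(P))]; s=np.linalg.lstsq(A,(P[:,:2]**2).sum(1),rcond=None)[0]
    return s[:2],np.sqrt(s[2]+s[0]**2+s[1]**2)
E
python3 - <<'E'
import pickle
from h import *
d=pickle.load(open('f0.pkl','rb'))
for n,box in(('top',(165,258,210,305)),('scene',(232,335,275,410))):
    f=d[n];P=cloud(f);im=f['image'];hsv=cv2.cvtColor(im,cv2.COLOR_RGB2HSV)
    x0,y0,x1,y1=box
    m=np.zeros(im.shape[:2],bool); m[y0:y1,x0:x1]=(hsv[y0:y1,x0:x1,1]<55)&(hsv[y0:y1,x0:x1,2]>90)
    v,u=np.nonzero(m); X=ray(f,np.c_[u,v],0.006)
    print(n,m.sum(),'depth z med',np.median(P[m],0), fitc(X))
    # brown handle
    b=np.zeros_like(m); b[y0:y1,x0:x1]=(hsv[y0:y1,x0:x1,1]>125)&(hsv[y0:y1,x0:x1,2]>80)
    q=P[b]; print('handle',b.sum(),np.round(np.percentile(q,[5,50,95],axis=0),3).tolist())
    o=cv2.resize((m*255+b*120).astype(np.uint8)[y0:y1,x0:x1],None,fx=5,fy=5,interpolation=0);cv2.imwrite(f'pics/m_{n}.png',o)
    # case
    h=P[:,:,2]
    c=(abs(h-.045)<.008); 
    nlab,lab,st,ce=cv2.connectedComponentsWithStats(c.astype(np.uint8))
    k=lab[210-0,275] if n=='top' else lab[255,255]
    cand=[(i,st[i].tolist()) for i in range(1,nlab) if st[i,4]>1000]; print(cand,k)
E
```

```text
top 145 depth z med [0.35295163 0.31159813 0.00720401] (array([0.33191083, 0.28033532]), np.float64(0.04107206759699646))
handle 45 [[0.364, 0.236, 0.048], [0.371, 0.247, 0.052], [0.379, 0.258, 0.058]]
[(60, [248, 171, 93, 81, 4016])] 60
scene 335 depth z med [0.35406564 0.31228283 0.00766654] (array([0.32990071, 0.27833542]), np.float64(0.04517520097607994))
handle 45 [[0.365, 0.241, 0.05], [0.372, 0.251, 0.052], [0.378, 0.262, 0.055]]
[(21, [232, 203, 90, 79, 4173])] 21
```

```bash
cat >> h.py <<'E'
from scipy.optimize import least_squares
def pinpose(f,X,H,r0=.05):
    """X: steel points (N,3) ; H handle centre xy ; fit centre with R=50 robustly"""
    g=least_squares(lambda c:np.hypot(X[:,0]-c[0],X[:,1]-c[1])-r0,X[:,:2].mean(0)+0.001,loss='soft_l1',f_scale=.002)
    return g.x
def caserect(f,seed):
    P=cloud(f);c=(abs(P[:,:,2]-.045)<.008).astype(np.uint8)
    n,lab,st,ce=cv2.connectedComponentsWithStats(c); m=(lab==lab[seed[1],seed[0]]).astype(np.uint8)
    cs,_=cv2.findContours(m,cv2.RETR_EXTERNAL,cv2.CHAIN_APPROX_NONE)
    cn=max(cs,key=cv2.contourArea)[:,0,:]
    X=ray(f,cn,.045)[:,:2]
    return X,cv2.minAreaRect((X*1000).astype(np.float32))
E
python3 - <<'E'
import pickle
from h import *
d=pickle.load(open('f0.pkl','rb'))
H={}
for n,box,seed in(('top',(165,258,210,305),(275,230)),('scene',(232,335,275,410),(255,255))):
    f=d[n];P=cloud(f);im=f['image'];hsv=cv2.cvtColor(im,cv2.COLOR_RGB2HSV)
    x0,y0,x1,y1=box
    m=np.zeros(im.shape[:2],bool); m[y0:y1,x0:x1]=(hsv[y0:y1,x0:x1,1]<55)&(hsv[y0:y1,x0:x1,2]>90)
    v,u=np.nonzero(m); X=ray(f,np.c_[u,v],0.006); X=X[np.hypot(X[:,0]-.353,X[:,1]-.3)<.1]
    c=pinpose(f,X,None)
    h=P[:,:,2]; hm=np.zeros_like(m); hm[y0:y1,x0:x1]=(h[y0:y1,x0:x1]>.045)&(h[y0:y1,x0:x1]<.06)
    vv,uu=np.nonzero(hm); T=ray(f,np.c_[uu,vv],.052)[:,:2]
    r=cv2.minAreaRect((T*1000).astype(np.float32))
    a=np.arctan2(X[:,1]-c[1],X[:,0]-c[0])
    rr=np.hypot(X[:,0]-c[0],X[:,1]-c[1])
    print(n,'centre',c,'handle top',T.mean(0),len(T),r,'|H-c|',np.hypot(*(T.mean(0)-c)))
    av=T.mean(0)-c; h0=np.arctan2(av[1],av[0]); da=np.degrees((a-h0)%(2*np.pi));da[da>300]-=360
    print(' yaw',h0,'arc range',np.percentile(da,[0,2,98,100]),'wing ang',np.median(da[abs(rr-.05)>.009]))
    Xc,rc=caserect(f,seed); print(' case',rc)
    # strap: points above case >0.06
    reg=np.zeros_like(m); 
    if n=='top': reg[160:270,240:350]=1
    else: reg[180:295,225:335]=1
    sm=reg&(h>.06)&(h<.17)&(hsv[:,:,1]<80); print(' strap',sm.sum()); Q=P[sm]; 
    top=Q[Q[:,2]>.1]; print('  ',np.round(np.percentile(Q,[0,50,100],axis=0),3).tolist(), top.mean(0) if len(top) else None)
    np.save(f'strap_{n}.npy',Q)
E
```

```text
top centre [0.3272722  0.27005052] handle top [0.37175074 0.24673876] 52 ((371.20257568359375, 246.9134521484375), (28.75255012512207, 13.559525489807129), 63.096561431884766) |H-c| 0.050217313947597056
 yaw -0.4827510835942064 arc range [ 33.49757609  35.95113074 151.16323998 154.59322625] wing ang 77.91277058740184
 case ((533.6500244140625, -16.383056640625), (160.92823791503906, 229.05697631835938), 21.3555965423584)
 strap 156
   [[0.52, -0.096, 0.061], [0.555, -0.071, 0.088], [0.578, 0.017, 0.146]] [ 0.56211289 -0.08607105  0.13032814]
scene centre [0.32577816 0.27288451] handle top [0.37010372 0.25327407] 97 ((369.6007080078125, 253.5289306640625), (27.947689056396484, 16.639509201049805), 67.93673706054688) |H-c| 0.04846983375760749
 yaw -0.4165311802959372 arc range [-17.73167496  -2.4260046  149.51096031 153.15291972] wing ang 72.69464568970952
 case ((532.1642456054688, -8.844131469726562), (163.0066375732422, 230.9293670654297), 21.254365921020508)
 strap 376
   [[0.52, -0.092, 0.06], [0.555, -0.07, 0.099], [0.579, 0.022, 0.143]] [ 0.56046276 -0.07927114  0.12368826]
```

```bash
python3 -c "
import cv2,numpy as np
a=cv2.imread('pics/m_top.png');b=cv2.imread('pics/m_scene.png');h=max(a.shape[0],b.shape[0]);o=np.zeros((h,a.shape[1]+b.shape[1],3),np.uint8);o[:a.shape[0],:a.shape[1]]=a;o[:b.shape[0],a.shape[1]:]=b;cv2.imwrite('pics/mm.png',o)"
```

```text
(no output)
```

View pics/mm.png

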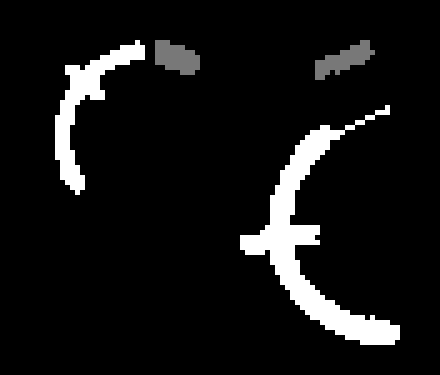

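Run:
```python
import pickle
from h import *
d=pickle.load(open('f0.pkl','rb'))
yaw=np.radians(21.3);ex=np.array([np.cos(yaw),np.sin(yaw)]);ey=np.array([-ex[1],ex[0]])
for n in('top','scene'):
    f=d[n];P=cloud(f);X=P.reshape(-1,3);print(n,'cam',-f['R'].T@f['t'])
    k=(abs(X[:,0]-.533)<.15)&(abs(X[:,1]+.012)<.15)
    X=X[k]
    s=X[abs(X[:,2]-.045)<.004]; a=s[:,:2]@ex;b=s[:,:2]@ey
    print(' z med',np.median(s[:,2]),np.median(X[X[:,2]<.03][:,2]))
    # edges per strip
    xs=[];ys=[]
    for lo in np.arange(-.1,.09,.02):
        t=a[(b-np.median(b)>lo)&(b-np.median(b)<lo+.02)]; xs.append((t.min(),t.max()))
    for lo in np.arange(-.07,.06,.02):
        t=b[(a-np.median(a)>lo)&(a-np.median(a)<lo+.02)]; ys.append((t.min(),t.max()))
    print(' x edges',np.round(xs,4).tolist());print(' y edges',np.round(ys,4).tolist())
    mx=np.median(xs,0);my=np.median(ys,0);c=mx.mean()*ex+my.mean()*ey;print(' size',mx[1]-mx[0],my[1]-my[0],'centre',c)
    e=c+.02*ey;print('  eye est',e)
    # staple: grey points between z .055-.075 near e
    q=X[(np.hypot(X[:,0]-e[0],X[:,1]-e[1])<.03)&(X[:,2]>.052)]; 
    if len(q):
        print('  staple pts',len(q),'rel',np.round(np.c_[(q[:,:2]-e)@ex,(q[:,:2]-e)@ey,q[:,2]].mean(0),4), 'max z',q[:,2].max())
    q=np.load(f'strap_{n}.npy'); r=np.c_[(q[:,:2]-e)@ex,(q[:,:2]-e)@ey,q[:,2]]; r=r[r[:,1]<-.03]
    print('  strap x range',r[:,0].min(),r[:,0].max(),'fit y(z)',np.polyfit(r[:,2],r[:,1],1),'zmax',r[:,2].max())
    hsv=cv2.cvtColor(f['image'],cv2.COLOR_RGB2HSV)
    uv=proj(f,[*e,.055])[0];print('  eye px',uv,'staple tops',proj(f,[[*(e+dy*ey),.071] for dy in(-.014,0,.014)]).round(1).tolist())
    # annotate
    im=f['image'][:,:,::-1].copy(); K=6; u0,v0=(uv-45).astype(int); o=cv2.resize(im[v0:v0+90,u0:u0+90],None,fx=K,fy=K,interpolation=cv2.INTER_CUBIC)
    pts=[[*(c+sx*.08*ex+sy*.11*ey),.045] for sx,sy in((1,1),(1,-1),(-1,-1),(-1,1))]
    pp=((proj(f,pts)-[u0,v0]+.5)*K).astype(int);cv2.polylines(o,[pp],True,(0,0,255),1)
    st=[[*(e+dy*ey),z] for dy,z in((-.014,.045),(-.014,.068),(.014,.068),(.014,.045))]
    pp=((proj(f,st)-[u0,v0]+.5)*K).astype(int);cv2.polylines(o,[pp],False,(0,255,0),1)
    cv2.imwrite(f'pics/ann_{n}.png',o)
```

```text
top cam [ 0.3336337  -0.0635988   1.60835798]
 z med 0.04507915244846102 0.0013017438896649
 x edges [[0.4113, 0.5708], [0.4121, 0.5704], [0.4128, 0.5714], [0.4117, 0.5718], [0.4122, 0.5719], [0.4122, 0.5713], [0.4118, 0.5718], [0.4115, 0.5716], [0.4127, 0.5713], [0.4124, 0.5716]]
 y edges [[-0.3233, -0.0947], [-0.324, -0.0944], [-0.3224, -0.0951], [-0.3191, -0.0998], [-0.3194, -0.1002], [-0.3224, -0.0948], [-0.3239, -0.0945]]
 size 0.15938298468812517 0.22759356485017423 centre [ 0.53399626 -0.01573417]
  eye est [0.52673123 0.00289965]
  staple pts 31 rel [-0.0002 -0.0001  0.0666] max z 0.07873497476923406
  strap x range -0.01683719575953247 0.016324998619729476 fit y(z) [-0.42805634 -0.03998557] zmax 0.14642822401445504
  eye px [287.2149417  212.84949605] staple tops [[291.7, 210.3], [287.0, 212.1], [282.3, 214.0]]
scene cam [-0.05248459  0.59108896  0.94597057]
 z med 0.04524246494631912 0.0013555676558820132
 x edges [[0.4136, 0.5721], [0.4136, 0.5728], [0.413, 0.5729], [0.4139, 0.5736], [0.4138, 0.5736], [0.4133, 0.5731], [0.4141, 0.5724], [0.4139, 0.5735], [0.4139, 0.5736], [0.4137, 0.5723]]
 y edges [[-0.3162, -0.0884], [-0.3194, -0.0894], [-0.3154, -0.0895], [-0.3164, -0.093], [-0.314, -0.093], [-0.3134, -0.0892], [-0.3191, -0.0885]]
 size 0.15924004507267087 0.22682121564393004 centre [ 0.53331189 -0.00970039]
  eye est [0.52604686 0.00893343]
  staple pts 38 rel [-0.0005  0.0016  0.0652] max z 0.07380012711233759
  strap x range -0.017256853122097373 0.01773196156107377 fit y(z) [-0.42452697 -0.04215748] zmax 0.1431540423921499
  eye px [275.25781467 241.68540958] staple tops [[276.7, 233.1], [274.8, 237.2], [272.9, 241.3]]
```

View pics/ann_top.png

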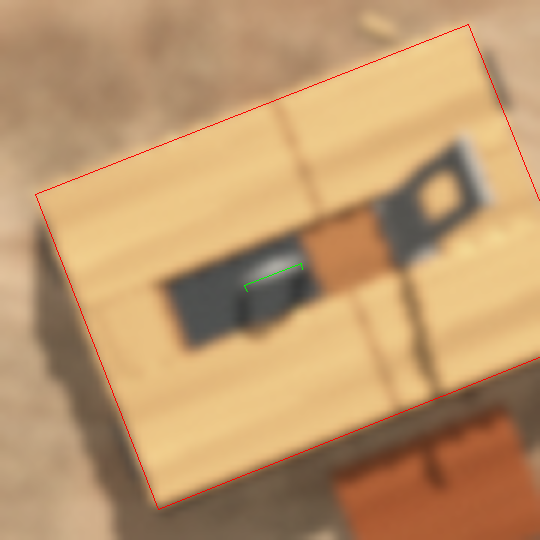

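View pics/ann_scene.png

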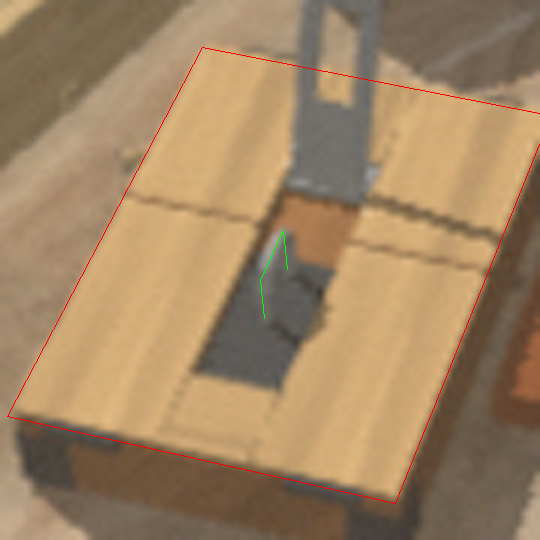

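The two views agree on yaw (0.372) and on x, but differ by 6 mm in y. I'll check that against the closed gripper at a known pose above and behind the strap.

```bash
cat >> h.py <<'E'
YAW=0.372; EYE=np.array([.5264,.0059])
def c2w(x,y,z,eye=None):
    e=EYE if eye is None else eye
    c,s=np.cos(YAW),np.sin(YAW); return np.array([e[0]+c*x-s*y,e[1]+s*x+c*y,.045+z])
E
python3 - <<'E'
import pickle
from h import *
from plant import robot
robot.grip(0.0,40)
p=c2w(0,-.145,.15)
for y in(YAW,YAW-np.pi):
    q=robot.inverse_kinematics(p,[np.pi,0,y]);print(y,q)
robot.goto(p,[np.pi,0,YAW])
s=robot.sense();print(s['t'],s['tcp_pos'],s['tcp_rot'],s['joint_pos'],s['wrist_force'])
d={n:robot.grab_frame(n) for n in('top','scene')};pickle.dump(d,open('f1.pkl','wb'))
tip=np.array(s['tcp_pos'])-[0,0,.011]
for n in d:
    f=d[n];uv=proj(f,tip)[0];print(n,uv)
    u0,v0=(uv-50).astype(int);o=cv2.resize(f['image'][v0:v0+100,u0:u0+100,::-1],None,fx=5,fy=5,interpolation=cv2.INTER_CUBIC)
    cv2.circle(o,tuple(((uv-[u0,v0]+.5)*5).astype(int)),4,(0,0,255),1);cv2.imwrite(f'pics/tip_{n}.png',o)
E
```

```text
0.372 [ 0.59462813  0.44746316 -0.59467734  1.76033801  0.28813605  1.02178724
  0.2656112 ]
-2.7695926535897932 [ 0.11681407  0.37967674  0.0409838   1.78910678 -0.01836996  0.97317671
 -2.6043734 ]
2.8583 [ 0.57893643 -0.13118794  0.19489534] [3.14083379e+00 4.90728368e-04 3.68824721e-01] [ 0.59602419  0.44759362 -0.59272419  1.75988505  0.2884075   1.0218515
  0.26556098] [ 0.54612795 -0.65854963 -0.14024754]
top [336.78240469 186.35146801]
scene [292.72004216 162.79978729]
```

```bash
python3 -c "
import cv2,numpy as np
cv2.imwrite('pics/tips.png',cv2.resize(np.hstack([cv2.imread('pics/tip_top.png'),cv2.imread('pics/tip_scene.png')]),(800,400)))"
```

```text
(no output)
```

View pics/tips.png

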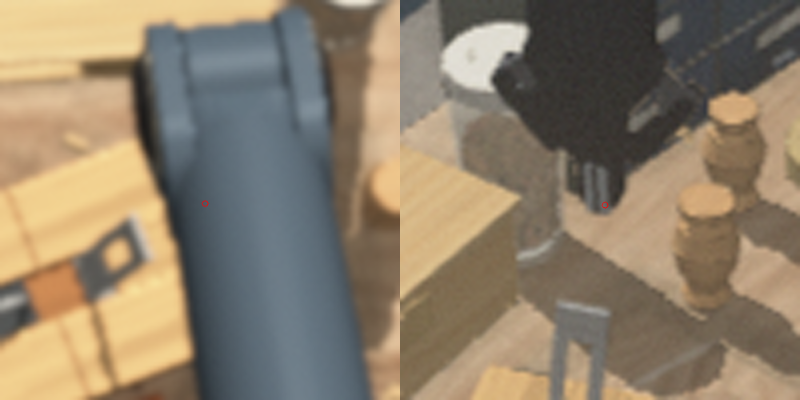

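In the scene view the closed fingertips sit at the projected point within about 1 px, while the top view is blocked by the arm. I'll use the mean eye position and sweep the strap over.

Run:
```python
import pickle
from h import *
from plant import robot
A=[np.pi,0,YAW]
def tcp(yh,zh): return c2w(0,-.060+yh,-.002+zh+.011)
def go(yh,zh,vel=.15,**k):
    r=robot.move_straight(tcp(yh,zh),vel=vel,attitude=A,**k); 
    s=robot.sense();print(round(s['t'],2),np.round(s['tcp_pos'],4),np.round(s['wrist_force'],1),r)
go(-.075,.080)
for th in (1.97,1.7,1.45,1.2,.95,.7,.5,.4):
    r=.093; go(r*np.cos(th)-.002*np.sin(th)-.011, r*np.sin(th)+.002*np.cos(th),vel=.12)
f=robot.grab_frame('scene');cv2.imwrite('pics/strapA.png',cv2.resize(f['image'][130:300,190:390,::-1],None,fx=4,fy=4,interpolation=cv2.INTER_CUBIC))
```

```text
3.52 [ 0.5759 -0.1201  0.1344] [0.9 0.6 1. ] False
3.88 [ 0.5664 -0.0947  0.14  ] [ 0.1  0.1 -0.1] False
4.24 [ 0.5572 -0.0721  0.1464] [ 0.1 -0.4  0.3] False
4.58 [ 0.5488 -0.0513  0.1466] [ 1.3 -0.3 -0.1] False
4.92 [ 0.5406 -0.0306  0.1413] [ 0.5 -0.5 -0.3] False
5.27 [ 0.5332 -0.0116  0.1307] [-0.6  0.3  1.1] False
5.61 [0.5269 0.0045 0.1155] [ 0.  -0.1 -0.3] False
5.92 [0.5229 0.0146 0.1004] [-0.1 -0.5 -0.4] False
6.17 [0.5212 0.0187 0.0919] [-0.5  0.1 -0.1] False
```

View pics/strapA.png

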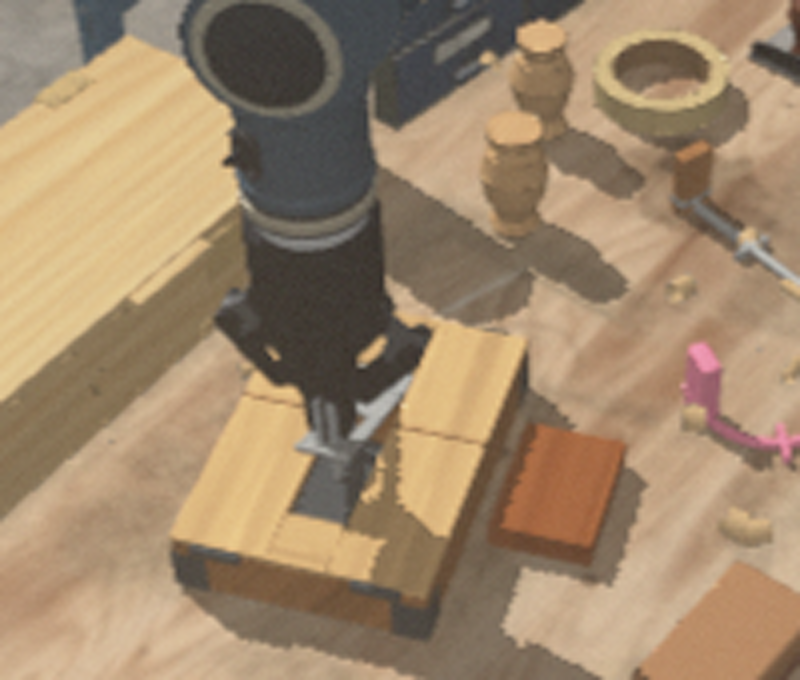

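The strap has followed the fingers to about 0.4 rad, with the lip at (340,445) in the crop. Next I'll lift, shift out to the lip and press down.

Run:
```python
import pickle
from h import *
from plant import robot
A=[np.pi,0,YAW]
def tcp(yh,zh): return c2w(0,-.060+yh,-.002+zh+.011)
def go(yh,zh,vel=.15,**k):
    r=robot.move_straight(tcp(yh,zh),vel=vel,attitude=A,**k); 
    s=robot.sense();print(round(s['t'],2),np.round(s['tcp_pos'],4),np.round(s['wrist_force'],1),r)
go(.0739,.058)
go(.098,.058)
go(.098,.012)
go(.098,-.004,vel=.03,contact_N=10)
robot.sleep(.3)
s=robot.sense();print(s['wrist_force'],s['tcp_pos'])
go(.098,.09,vel=.2)
robot.goto(c2w(-.05,.2,.2),A)
print(robot.sense()['t'])
d={n:robot.grab_frame(n) for n in('top','scene')};pickle.dump(d,open('f2.pkl','wb'))
a=cv2.resize(d['top']['image'][150:270,230:350,::-1],(400,400),interpolation=cv2.INTER_CUBIC)
b=cv2.resize(d['scene']['image'][180:300,220:340,::-1],(400,400),interpolation=cv2.INTER_CUBIC)
cv2.imwrite('pics/shut.png',np.hstack([a,b]))
```

```text
6.5 [0.5222 0.0188 0.1129] [-0.3  0.1 -0.4] False
6.81 [0.5121 0.042  0.1117] [-0.4 -1.2 -0.2] False
7.27 [0.5126 0.0409 0.0658] [-0.2 -0.3  0.2] False
7.67 [0.5137 0.0415 0.0574] [-2.8 -1.8 11.8] True
[-2.14838135 -0.91972295 10.45367766] [0.51366596 0.04141867 0.05739117]
8.57 [0.512  0.0409 0.1433] [-0.   0.4 -0.1] False
9.375
```

View pics/shut.png

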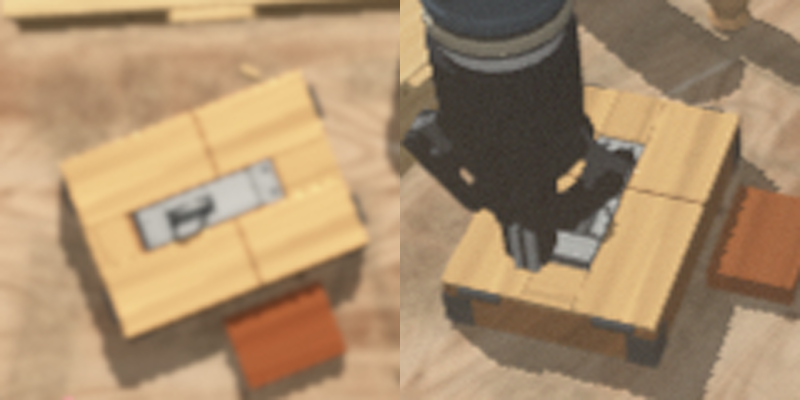

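The top crop shows the strap lying flat in its channel with the staple through the slot. The fingertip stopped 1.4 mm above the case top, so it is shut. Next is the pin; I'll check IK for the whole threading path before grasping.

Run:
```python
import pickle
from h import *
from plant import robot
d=pickle.load(open('f2.pkl','rb'))
# strap height in top view
P=cloud(d['top']).reshape(-1,3);c,s=np.cos(YAW),np.sin(YAW)
q=P[:,:2]-EYE;x=q@[c,s];y=q@[-s,c]
for lo in(-.05,-.03,.02,.03):
    m=(abs(x)<.014)&(y>lo)&(y<lo+.012);print(lo,np.median(P[m,2]))
H=np.array([.3707,.2498]);PY=-.46
for off in(0,np.pi):
    print(robot.inverse_kinematics([*H,.12],[np.pi,0,PY+off]),robot.inverse_kinematics([*H,.031],[np.pi,0,PY+off]))
for opt in'AB':
  for off in(0,np.pi,-np.pi):
    for psi in (-75,-35,10):
        if opt=='B': ctr=(0,-.05);ps=np.radians(psi)
        else: ctr=(0,.05);ps=np.radians(psi+180)
        p=c2w(ctr[0]+.05*np.cos(ps),ctr[1]+.05*np.sin(ps),.035)
        yw=YAW+ps+off
        q=robot.inverse_kinematics(p,[np.pi,0,(yw+np.pi)%(2*np.pi)-np.pi]);print(opt,round(off,1),psi,p.round(3),None if q is None else np.round(q,2))
```

```text
-0.05 0.04560532457775816
-0.03 0.04401940753331854
0.02 0.04589640068131816
0.03 0.045600934258867264
[-0.12778881  0.33599291 -0.65894566  2.1491327   0.30198049  0.74608595
 -1.44397954] [-0.25257525  0.48735108 -0.52984303  2.21134619  0.46912533  0.55093711
 -1.59781026]
[ 0.19261163  0.48718177 -1.09025467  2.13529324  0.58204267  0.85585147
  1.42909043] [ 0.06563701  0.63705607 -0.95447765  2.19581964  0.82243978  0.72397694
  1.21987463]
A 0 -75 [0.479 0.093 0.08 ] [ 0.42  0.55 -0.89  2.08  0.61  0.79  1.36]
A 0 -35 [0.46  0.064 0.08 ] [ 0.57  0.58 -1.02  2.13  0.69  0.81  2.02]
A 0 10 [0.466 0.026 0.08 ] [-0.29  0.36  0.18  2.18 -0.11  0.61 -2.63]
A 3.1 -75 [0.479 0.093 0.08 ] [ 0.08  0.43 -0.44  2.1   0.29  0.67 -1.49]
A 3.1 -35 [0.46  0.064 0.08 ] [ 0.22  0.41 -0.54  2.15  0.34  0.67 -0.8 ]
A 3.1 10 [0.466 0.026 0.08 ] [ 0.34  0.43 -0.6   2.14  0.38  0.68  0.03]
A -3.1 -75 [0.479 0.093 0.08 ] [ 0.08  0.43 -0.44  2.1   0.29  0.67 -1.49]
A -3.1 -35 [0.46  0.064 0.08 ] [ 0.22  0.41 -0.54  2.15  0.34  0.67 -0.8 ]
A -3.1 10 [0.466 0.026 0.08 ] [ 0.34  0.43 -0.6   2.14  0.38  0.68  0.03]
B 0 -75 [ 0.574 -0.081  0.08 ] [ 0.34  0.53 -0.37  1.89  0.27  0.76 -1.11]
B 0 -35 [ 0.593 -0.053  0.08 ] [ 0.36  0.57 -0.46  1.85  0.34  0.8  -0.52]
B 0 10 [ 0.587 -0.015  0.08 ] [ 0.37  0.58 -0.57  1.87  0.42  0.81  0.13]
B 3.1 -75 [ 0.574 -0.081  0.08 ] [ 0.66  0.66 -0.82  1.87  0.62  0.89  1.74]
B 3.1 -35 [ 0.593 -0.053  0.08 ] [ 0.69  0.75 -0.98  1.83  0.75  0.98  2.29]
B 3.1 10 [ 0.587 -0.015  0.08 ] [-0.04  0.51 -0.01  1.89  0.01  0.74 -2.65]
B -3.1 -75 [ 0.574 -0.081  0.08 ] [ 0.66  0.66 -0.82  1.87  0.62  0.89  1.74]
B -3.1 -35 [ 0.593 -0.053  0.08 ] [ 0.69  0.75 -0.98  1.83  0.75  0.98  2.29]
B -3.1 10 [ 0.587 -0.015  0.08 ] [-0.04  0.51 -0.01  1.89  0.01  0.74 -2.65]
```

Option B (centre at eye -y, tool yaw equal to pin yaw) is smooth and within joint range. Now the grasp.

Run:
```python
import pickle
from h import *
from plant import robot
H=np.array([.3707,.2498]);PY=-.46;A=[np.pi,0,PY]
robot.goto([*H,.14],A)
robot.grip(.6,60)
print(robot.move_straight([*H,.031],vel=.12,attitude=A,contact_N=15))
s=robot.sense();print(s['t'],s['tcp_pos'],s['tcp_rot'],s['wrist_force'])
robot.grip(0,60)
s=robot.sense();print(s['t'],s['opening'],s['wrist_force'])
robot.move_straight([*H,.13],vel=.12)
s=robot.sense();print(s['t'],s['opening'],s['wrist_force'],s['tcp_pos'],s['tcp_rot'])
d={n:robot.grab_frame(n) for n in('top','scene')};d['s']=s;pickle.dump(d,open('f3.pkl','wb'))
uv=proj(d['scene'],s['tcp_pos'])[0].astype(int);print(uv)
u,v=uv
a=cv2.resize(d['scene']['image'][v-60:v+60,u-60:u+60,::-1],(400,400),interpolation=cv2.INTER_CUBIC)
u,v=proj(d['top'],s['tcp_pos'])[0].astype(int);print(u,v)
b=cv2.resize(d['top']['image'][v-60:v+60,u-60:u+60,::-1],(400,400),interpolation=cv2.INTER_CUBIC)
cv2.imwrite('pics/held.png',np.hstack([a,b]))
```

```text
False
12.15 [0.37105192 0.25021036 0.03148221] [-3.14048973e+00 -5.23245999e-04 -4.59927222e-01] [-0.67621337  0.17739024 -0.46428323]
12.575 0.15146643692081002 [-1.40410754 -0.81092079  6.49583101]
13.55 0.156229449279805 [ 0.04984022 -0.91801702 -1.44131998] [0.37021492 0.24931047 0.12934432] [ 3.14024624e+00  7.79109320e-04 -4.60054332e-01]
[252 325]
192 268
```

View pics/held.png

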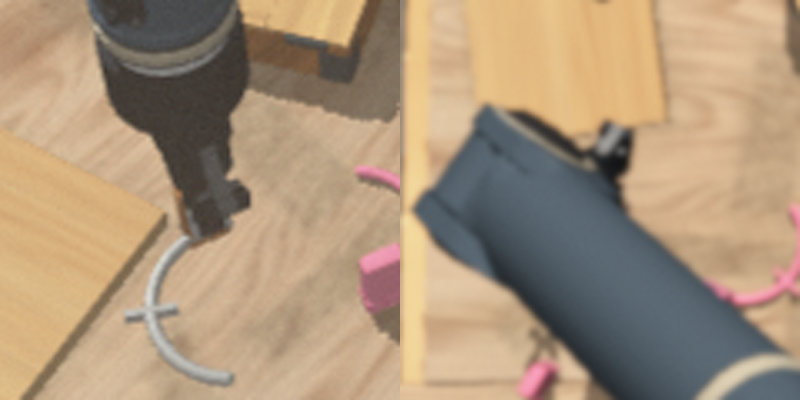

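The pin is held upright in the jaws with its arc free; in the scene crop the bar ends at about (230,378). Next I'll carry it to the pre-entry pose above the case and measure the pin against the eye in one camera.

```bash
cat >> h.py <<'E'
OFF=np.zeros(2)   # correction in eye frame added to commanded handle position
def hpose(psi_deg,z):   # TCP pose for pin at psi about centre (0,-.05); z=underside above case top
    ps=np.radians(psi_deg); p=c2w(.05*np.cos(ps)+OFF[0],-.05+.05*np.sin(ps)+OFF[1],z+.0315)
    return p,[np.pi,0,YAW+ps]
E
python3 - <<'E'
import pickle
from h import *
from plant import robot
robot.move_straight([.3707,.2498,.18],vel=.2)
p,a=hpose(-85,.075); robot.goto(p,a)
p,a=hpose(-85,.04); robot.move_straight(p,vel=.12,attitude=a)
s=robot.sense();print(s['t'],s['opening'],s['tcp_pos'],p,s['tcp_rot'],a)
f=robot.grab_frame('scene');pickle.dump((f,s),open('f4.pkl','wb'))
cv2.imwrite('pics/pre.png',cv2.resize(f['image'][170:300,210:350,::-1],None,fx=4.5,fy=4.5,interpolation=cv2.INTER_CUBIC))
f=robot.grab_frame('top');cv2.imwrite('pics/pret.png',cv2.resize(f['image'][150:270,230:370,::-1],None,fx=4,fy=4,interpolation=cv2.INTER_CUBIC))
E
```

```text
15.9417 0.14919553667676186 [ 0.56672673 -0.0845089   0.11651646] [ 0.5667385  -0.08549901  0.1165    ] [ 3.14147200e+00  5.21361407e-04 -1.10989959e+00] [3.141592653589793, 0, np.float64(-1.1115298641951803)]
```

View pics/pre.png

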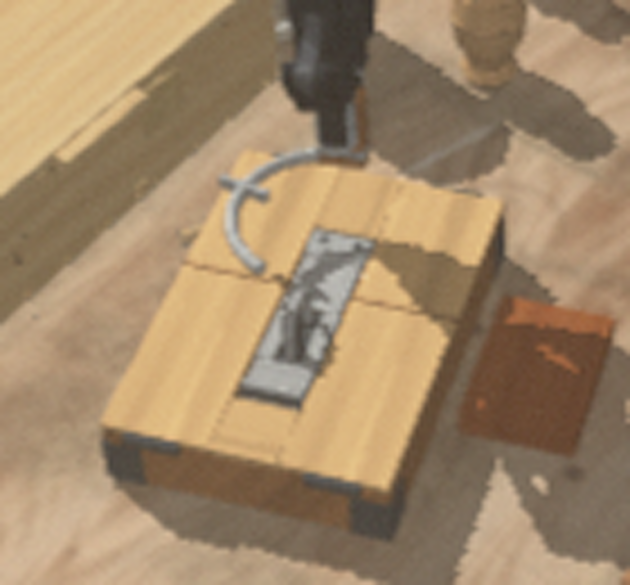

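View pics/pret.png

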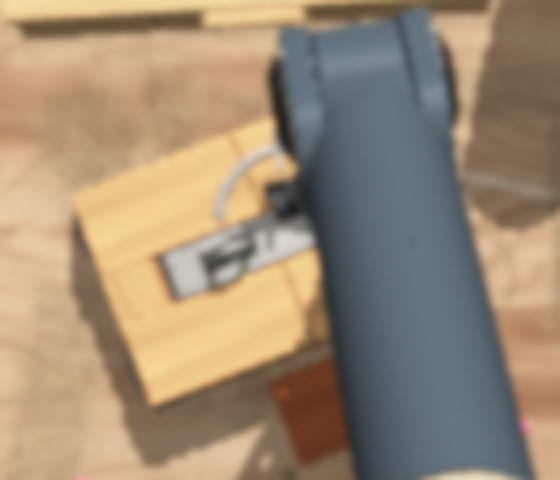

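Both views show the arc clear of the staple, with its tip at about (258,268) in the scene crop, and the strap shut. I'll fit the arc and the eye in the scene camera.

```bash
cat >> h.py <<'E'
def arcfit(f,h,box,guess,show=None,hmin=None):
    im=f['image'];hsv=cv2.cvtColor(im,cv2.COLOR_RGB2HSV);x0,y0,x1,y1=box
    m=np.zeros(im.shape[:2],bool);m[y0:y1,x0:x1]=(hsv[y0:y1,x0:x1,1]<60)&(hsv[y0:y1,x0:x1,2]>90)
    v,u=np.nonzero(m);X=ray(f,np.c_[u,v],h)[:,:2]
    k=abs(np.hypot(*(X-guess).T)-.05)<.012;X=X[k];u=u[k];v=v[k]
    if hmin is not None:
        kk=cloud(f)[v,u,2]>hmin; X=X[kk];u=u[kk];v=v[kk]
    g=least_squares(lambda c:np.hypot(X[:,0]-c[0],X[:,1]-c[1])-.05,guess,loss='soft_l1',f_scale=.002)
    return g.x,len(X),X,(u,v)
E
python3 - <<'E'
import pickle
from h import *
f,s=pickle.load(open('f4.pkl','rb'))
es=np.array([.5260,.0089])
c_,s_=np.cos(YAW),np.sin(YAW);R=np.array([[c_,s_],[-s_,c_]])
g=c2w(0,-.05,0)[:2]
# box: crop px/4.5+offset
c,n,X,(u,v)=arcfit(f,.090,(252,200,300,234),g,hmin=.07)
for _ in range(3): c,n,X,(u,v)=arcfit(f,.090,(252,200,300,234),c,hmin=.07)
print('centre',c,n,'in eye frame (scene eye)',R@(c-es),'| mean eye',R@(c-EYE))
a=np.degrees(np.arctan2(*(R@(X-c).T)[::-1]));print(np.percentile(a,[0,2,50,98,100]))
print('z',np.median(cloud(f)[v,u,2]))
E
```

```text
centre [ 0.54413234 -0.03834593] 158 in eye frame (scene eye) [-0.00028079 -0.05060514] | mean eye [ 0.000437   -0.04766494]
[-98.7617965  -96.07585642 -13.81617332  64.44507356  69.0352947 ]
z 0.09307909314727436
```

The fit puts the pin's arc centre at (-0.3, -50.6) mm in the eye frame, against a nominal (0, -50), so no correction is needed. I'll lower it and thread through.

Run:
```python
import pickle
from h import *
from plant import robot
def go(psi,z,vel=.06):
    p,a=hpose(psi,z);r=robot.move_straight(p,vel=vel,attitude=a,contact_N=8)
    s=robot.sense();e=np.array(s['tcp_pos'])-p;print(psi,round(s['t'],2),'err',np.round(e*1000,1),np.round(s['wrist_force'],1),r);return r
ok=not go(-85,.006)
for psi in(-73,-61):
    if ok: ok=not go(psi,.006)
f=robot.grab_frame('scene');s=robot.sense();pickle.dump((f,s),open('f5.pkl','wb'))
cv2.imwrite('pics/entry.png',cv2.resize(f['image'][180:280,220:340,::-1],None,fx=6,fy=6,interpolation=cv2.INTER_CUBIC))
```

```text
-85 16.76 err [ 0.1  0.1 -0.1] [-0.2 -0.3 -1.1] False
-73 17.12 err [ 0.2 -0.1  0.3] [-0.4 -0.  -1.7] False
-61 17.48 err [-0.3 -0.3 -0. ] [ 0.9 -0.8 -2.4] False
```

View pics/entry.png

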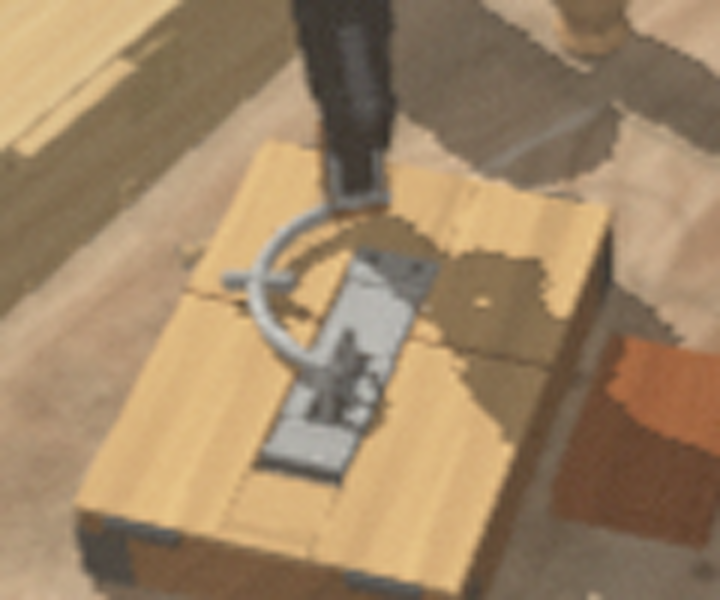

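The bar tip at about (320,362) is at the staple's opening, with no contact force. Continuing round.

Run:
```python
import pickle
from h import *
from plant import robot
def go(psi,z,vel=.06,N=8):
    p,a=hpose(psi,z);r=robot.move_straight(p,vel=vel,attitude=a,contact_N=N)
    s=robot.sense();e=np.array(s['tcp_pos'])-p;print(psi,round(s['t'],2),'err',np.round(e*1000,1),np.round(s['wrist_force'],1),np.round(s['torque'],2),r);return r
ok=True
for psi in(-51,-43,-35,-25,-13,-3,3):
    if ok:
        ok=not go(psi,.006)
        if psi==-35: robot.sleep(.15)
f=robot.grab_frame('scene');s=robot.sense();pickle.dump((f,s),open('f6.pkl','wb'))
cv2.imwrite('pics/thr.png',cv2.resize(f['image'][180:280,220:340,::-1],None,fx=6,fy=6,interpolation=cv2.INTER_CUBIC))
```

```text
-51 17.85 err [-0.3 -0.3 -0.1] [-0.3 -0.4 -1.5] [-0.03 -0.02 -0.01] False
-43 18.14 err [-0.3 -0.3 -0.1] [-0.7  0.5 -2.2] [-0.05 -0.04  0.  ] False
-35 18.43 err [-0.2 -0.3 -0. ] [ 0.1 -0.  -2.5] [-0.05 -0.09  0.03] False
-25 18.91 err [-0.1 -0.1 -0.1] [-0.4 -0.9 -1.4] [-0.03 -0.03  0.04] False
-13 19.27 err [-0.1 -0.5 -0.1] [-0.2 -0.5 -2.6] [-0.05 -0.06 -0.02] False
-3 19.59 err [ 0.  -0.5 -0. ] [-0.8  0.1 -2.2] [-0.03 -0.02  0.02] False
3 19.85 err [ 0.  -0.3 -0. ] [ 1.3 -0.1 -1.9] [-0.03 -0.05 -0.06] False
```

View pics/thr.png

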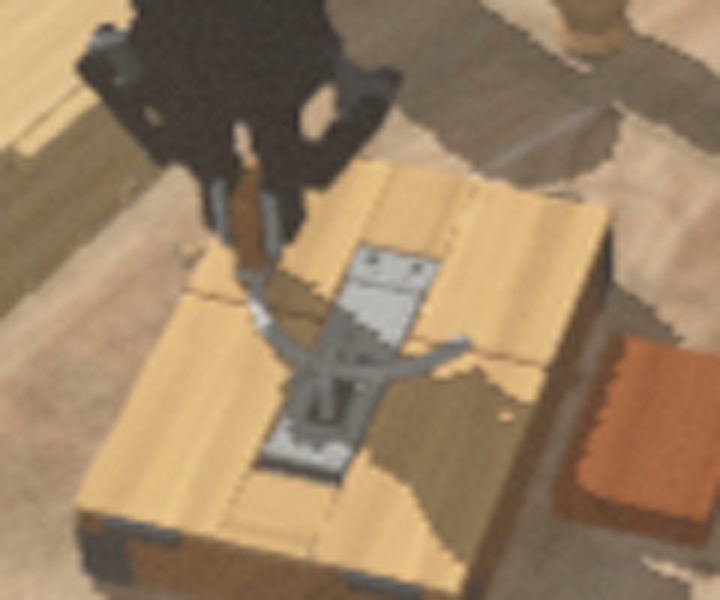

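The bar is through the eye, with its tip out at (465,342). Next is rotating until the wings touch, then lowering.

Run:
```python
import pickle
from h import *
from plant import robot
def go(psi,z,vel=.03,N=4):
    p,a=hpose(psi,z);r=robot.move_straight(p,vel=vel,attitude=a,contact_N=N)
    s=robot.sense();e=np.array(s['tcp_pos'])-p;print(psi,z,round(s['t'],2),'err',np.round(e*1000,1),np.round(s['wrist_force'],1),np.round(s['torque'],2),r);return r
for psi in(6,8,9.5,11):
    if go(psi,.006): break
psi_f=psi
r=go(psi_f-.3,-.003,vel=.02,N=5)
s=robot.sense();print(s['tcp_pos'],s['tcp_rot'][2]-YAW)
f=robot.grab_frame('scene');pickle.dump((f,s),open('f7.pkl','wb'))
cv2.imwrite('pics/seat.png',cv2.resize(f['image'][180:280,220:340,::-1],None,fx=6,fy=6,interpolation=cv2.INTER_CUBIC))
```

```text
6 0.006 20.15 err [ 0.1 -0.2 -0. ] [-0.4 -0.1 -1.8] [-0.06 -0.02 -0.  ] False
8 0.006 20.4 err [ 0.1 -0.1  0. ] [ 0.6  0.1 -2.3] [-0.03 -0.05  0.01] False
9.5 0.006 20.65 err [0.5 0.2 0.2] [ 1.6 -0.8 -2.2] [ 0.16 -0.37 -0.05] False
11 0.006 20.9 err [0.9 0.5 0.4] [ 3.2  1.2 -2.8] [ 0.33 -0.81 -0.1 ] False
10.7 -0.003 21.27 err [0.4 1.  3.2] [0.  1.3 4. ] [ 0.03  0.12 -0.02] True
[ 0.58732264 -0.01316839  0.07668571] 0.18767112039625033
```

View pics/seat.png

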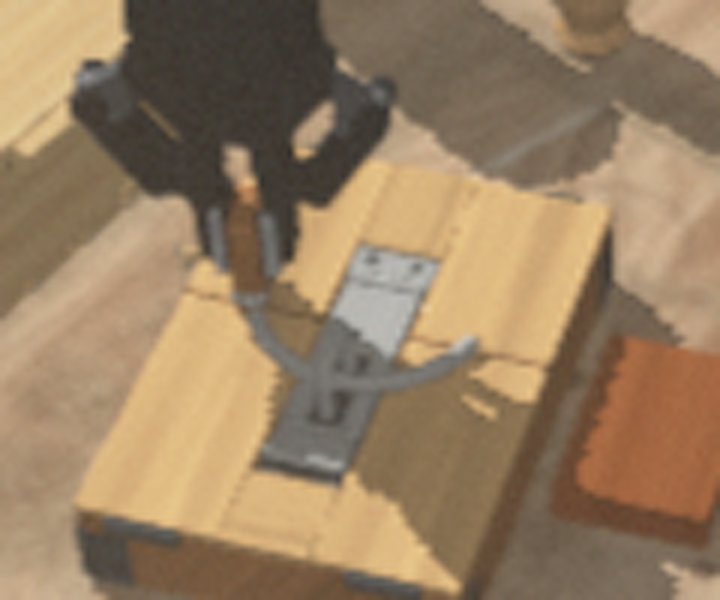

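The wing touches at about 10° (torque rising), and the underside has landed at the case-top height. Release and retreat.

Run:
```python
import pickle
from h import *
from plant import robot
robot.grip(.5)
s=robot.sense();p=np.array(s['tcp_pos']);print(s['t'],s['opening'])
robot.move_straight(p+[0,0,.09],vel=.12)
robot.goto([.50,-.30,.30],[np.pi,0,YAW])
robot.sleep(.2)
s=robot.sense();print(s['t'],s['wrist_force'],s['tcp_pos'])
d={n:robot.grab_frame(n) for n in('top','scene')};pickle.dump(d,open('f8.pkl','wb'))
a=cv2.resize(d['scene']['image'][185:285,225:325,::-1],(400,400),interpolation=cv2.INTER_CUBIC)
b=cv2.resize(d['top']['image'][160:260,240:340,::-1],(400,400),interpolation=cv2.INTER_CUBIC)
cv2.imwrite('pics/final.png',np.hstack([a,b]))
c_,s_=np.cos(YAW),np.sin(YAW);R=np.array([[c_,s_],[-s_,c_]])
for n,es in(('top',np.array([.5267,.0029])),('scene',np.array([.5260,.0089]))):
    f=d[n];P=cloud(f)
    h=P[:,:,2];q=P[:,:,:2]-es
    X=(q@R.T)
    hm=(h>.088)&(h<.105)&(abs(X[:,:,0]-.049)<.03)&(abs(X[:,:,1]+.041)<.03)
    v,u=np.nonzero(hm);T=(ray(f,np.c_[u,v],.097)[:,:2]-es)@R.T
    print(n,'handle',T.mean(0),len(T),'z',np.percentile(h[hm],[5,95]),cv2.minAreaRect((T*1000).astype(np.float32)))
    ang=np.radians(np.arange(84,150,1)+10);  # free arc past staple: predicted bar px
```

```text
21.7167 0.4977772076798498
24.0667 [-0.71701799  0.15711116  0.75142552] [ 0.5005172  -0.29852479  0.29958629]
top handle [ 0.04962066 -0.03853456] 53 z [0.09098994 0.10112855] ((49.943511962890625, -38.72270202636719), (14.369625091552734, 27.5137939453125), 15.524032592773438)
scene handle [ 0.04840648 -0.03559279] 60 z [0.09015052 0.09928154] ((48.162879943847656, -35.261192321777344), (14.557170867919922, 34.741050720214844), 10.76057243347168)
```

View pics/final.png

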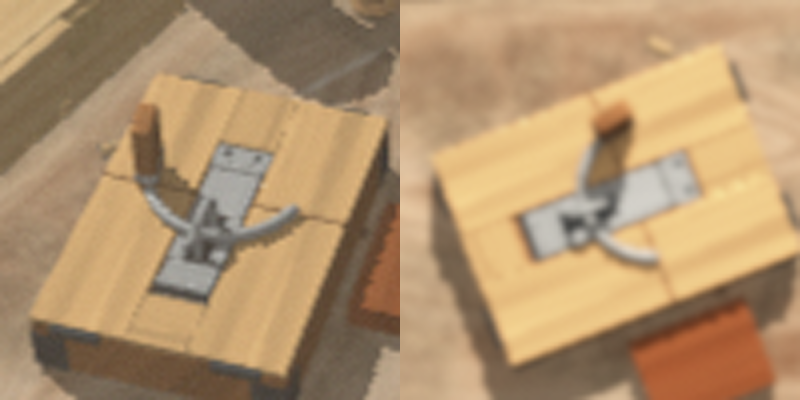

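Both views show the bar through the staple with the wing against it, the strap flush and the handle upright (top at 0.097 as expected). The handle sits about 3 mm from the predicted point, which puts the seat about 1 mm from the eye in both x and y. Handing in.

```bash
python3 -c "
from plant import robot
robot.close_job();print(robot.sense()['t'])"
```

```text
the job is handed in; nothing more can be done
the job is handed in; nothing more can be done
```

The hasp is fastened and I handed the job in at about 24 s of the 56 s allowed; the hand-in gives no verdict.

- **Strap:** I swept it over with the closed fingers and pressed the lip until about 10 N. The fingertip stopped about 1.4 mm above the case top, and depth readings along the strap came out within about 1 mm of flush.
- **Pin:** I took the steel pin with the wooden handle, not the pink ones, and turned it about its arc centre through the eye with no contact until the wings met the staple. The wing touched at about 10°, as expected. I then lowered it until it touched the case, released it and moved the arm clear.

**Last checks:**
- **Seat point:** about 1 mm from the eye in x and y, worked out from the top view.
- **Pin flatness:** the handle is upright and its top is at about 0.097 m, so the pin lies flat.
- **Bystanders:** I never touched the feet, tape roll, offcut or straight pin. I did not measure their positions afterwards.

**Disagreement:** The two cameras differed by about 6 mm in world y. I used their mean for the robot's moves and compared the pin with the eye within one camera at a time. After release the scene camera put the handle about 3 mm further towards +y than the top view, well inside the tolerance.

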